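Send the used bracket cassettes over the rocker tray and bolt it

ROBOT

A 7-joint arm with a two-finger parallel gripper is mounted at the origin on the work surface. World frame = base frame: x ahead of the robot, y to its left, z up, the work surface at z = 0. Lengths are in m, angles in rad, forces in N, time in s.
With the tool pointing down it reaches from about 0.4 to 0.85 m from the base axis. Payload 6.9 kg.
Tool frame: the origin (TCP) lies at the very end of the fingers, on their centre line; the grasp point (between the pads) lies bot.grasp_offset behind it (bot.grasp_offset is the distance from the TCP to the grasp point, in m); z points along the fingers, y is the line along which they close (so a half turn about z gives the same grasp; the last joint's range is limited). The gripper opens to 85 mm and grips with 20 to 120 N. Pads are 22 mm wide; open, the fingers measure 114 mm over their backs; the gripper's body (76 mm by 85 mm) begins 54 mm behind the grasp point. The pads swing forward as they close: fully open they stand 13 mm farther back than shut.
Start: joints at [-1.192, 0.507, -0.238, 1.5, 0.126, 1.149, -0.155], TCP at [0.168, 0.602, 0.231] pointing down, gripper open.
Joint ranges: [-3.08, 3.08], [-0.24, 2.05], [-1.43, 1.35], [0, 2.5], [-1.52, 4.66], [0.17, 1.96], [-2.89, 2.89]. Speed limits (rad/s): [2.39, 2.39, 3.14, 3.14, 3.14, 3.14, 3.14].

INTERFACE

Orientations are given as a rotation vector (axis times angle).
In Python, from workcell import bot gives the robot as it stands. The module is installed in compiled form; this text tells all that it offers.
- The arm moves only by the tool carry_out, never from a script. Its argument "moves" is a list of rows, each an object of numbers: "dx", "dy", "dz": the shift along the tool's x, y, z in units of 0.025 m (1.0 is 0.025 m); "yaw": the turn about the tool's z in units of 5 degrees (1.0 is 5 degrees); "gripper": the opening, from -1 (shut) to 1 (fully open), so that 0 is half open. In form: [{"dx": .., "dy": .., "dz": .., "yaw": .., "gripper": ..}, ...]. A call has exactly 10 rows; each row shifts and turns the commanded pose from where the row before left it, along the tool's axes as they then stand; what a row does not reach is not made up. A row lasts 1/10 s, in which the tool goes at most 50 mm and 8.59 degrees, less where a joint would pass 70% of its speed; a pose out of reach is approached as far as the arm can. A call with a number of a shift or a turn outside -1 to 1 is refused whole. A call with a gripper value outside its range is refused whole. The fingers move at their own pace and stop on an object; "grip_force" is the grip in N (left out, the last holds). Time passes only in rows, so rows that do not move let the fingers close, or fill a call up. It gives the time, the measured TCP pose, the force, the opening and the grip force at its end, in the units of the state.
- bot.get_state(): the state, without advancing time (a new reading comes with each control period).
- bot.capture(name): name is "scene" or "side" or "wrist"; returns (picture, depth): 384x512x3 uint8, red, green, blue; 384x512 float32, m along the optical axis (not along the pixel's ray), 0 where there is no reading.
- bot.camera_model(name): a dict with "intrinsics" (3x3 intrinsics, pixels), "dist" ([k1, k2, p1, p2, k3] as OpenCV has them; the pictures are not rectified), "camera_from_world" (4x4, takes a point from world to camera coordinates). Camera axes: x right, y down, z forward; pixel columns grow to the right and rows downward; lengths in m; the calibration is good to about 2 mm. A picture is of the moment at which its call begins: read the wrist's pose just before it. camera_model takes no time and is no camera call; for the wrist camera it gives the pose at the moment of the call.
- bot.job_done(): hands the job in; it is judged then, once.
The state is a dict: "time_s": time; "qpos": joint angles; "joint_vel": joint speeds; "tau": joint torques, N m; "tcp_pos": TCP position; "tcp_rot": TCP orientation; "wrist_force": force on the tool from outside, world axes, zero at the start; "moment": the same for the moment, N m; "finger_gap": finger opening in m; "grasp_force": force on a finger pad.
Only numpy, scipy, OpenCV 4.12 (cv2) and the standard library are available. Lean on these libraries where they do the work, as an engineer would, in place of code of your own. Each camera call takes 0.05 s, during which the arm holds its last target. There are 200 camera calls.

TASK

Slide the red-knobbed bolt right back to free the tilting tray, then push the two orange-lidded used cassettes along their lanes onto it, one at a time: each one's own weight must tip the tray and send it into the steel basket, and the tray must swing back level before the next. Then push the bolt fully home into the tray's keeper. Do not lift the cassettes or press on the tray, and leave the teal-lidded clean cassette and the other things on the counter where they are.

Things in the scene. Friction and masses are not known exactly. Their poses are not given: they have to be found in the camera images.
- station: Fixed black rocker station: loading deck, tilting tray, basket in line. Origin on the counter straight below the tray's pivot line; z up, its +y points upstream (from tray to deck), -y downstream to the basket. Brass counterweight on the tray's arm at x = -103 to -143 mm, y = +33 to +61 mm, up to 94 mm high (124 mm when tipped).
- deck_mid (a point): Middle of the loading deck's flat slippery top, 100 mm above the counter, station x = 0, y = +85 mm; axes as the station's. The deck spans y = +18 to +152 mm, open at its upstream end. Fins 3 mm thick and 10 mm high at x = -30 and +30 mm and side cheeks (inner faces x = -95 and +95 mm, also 10 mm high) part it into three straight lanes along y, centred at x = -60, 0, +60 mm.
- pivot (a point): Middle of the tray's pivot line, 90 mm above the counter, station x = y = 0. Slippery aluminium tray, level with the deck, y = +16 to -85 mm, 180 mm wide between rims 14 mm high along its sides only. A cassette begins to tip it 5 to 15 mm past the pivot line (heavy to light), may hang half tipped, and once the tilt passes about 0.3 rad slides off within a second. The tray's upstream edge rises 10 mm.
- basket_floor (a point): Centre of the basket's floor, 4 mm above the counter, 153 mm downstream of the pivot line; axes as the station's. Inside of the basket: 210 mm along x, 183 mm along y; walls 70 mm high, 28 mm next to the tray.
- tray (a joint): Tilt of the tray in rad: 0 level (it rests there by its counterweight), 0.62 fully tipped down towards the basket. It comes back level by itself when empty.
- bolt (a joint): Travel of the bolt in m along the station's -y: 0 drawn right back, 0.036 fully home. Its tip meets the keeper (a brass eye on the tray's side) at 0.012 and comes out at its far face at 0.026. Starts home, blocking the tray. About 1.5 N of friction; stays where left.
- bolt_knob (a point): Centre of the flat top of the bolt's upright red knob, 141 mm above the counter, station x = +125 mm, y = +60 mm minus the bolt's travel. The knob is 16 mm in diameter and 36 mm tall (a thinner stem below it); beside the knob everything of the bolt, its guides and the keeper stays below 98 mm above the counter.
- used_a_mid (a point): Used cassette, orange lid: steel box, 60 mm long (own y) x 42 wide (own x) x 28 mm high, 0.1 to 0.2 kg; the point is its centre, 14 mm above its underside. Starts in one of the deck's three lanes, lying roughly along it, within 6 mm of the lane's middle, its centre 60 to 80 mm upstream of the pivot line.
- used_b_mid (a point): The other used cassette, orange lid, same as the first: steel box, 60 mm long (own y) x 42 wide (own x) x 28 mm high, 0.1 to 0.2 kg; the point is its centre, 14 mm above its underside. Starts in one of the deck's three lanes, lying roughly along it, within 6 mm of the lane's middle, its centre 60 to 80 mm upstream of the pivot line.
- clean_mid (a point): Clean cassette, teal lid, to be left alone: steel box, 60 mm long (own y) x 42 wide (own x) x 28 mm high, 0.1 to 0.2 kg; the point is its centre, 14 mm above its underside. Starts in one of the deck's three lanes, lying roughly along it, within 6 mm of the lane's middle, its centre 60 to 80 mm upstream of the pivot line.
- gauge: Loose stainless height gauge, 98 mm high on a 48 mm disc foot; origin under its foot. Bystander.
- jar: Loose squat glass jar with chrome flip lid, 68 mm across, 60 mm high; origin under its centre. Bystander.
- mouth_prop: Loose teal plastic mouth prop, 46 x 26 x 26 mm; origin under its centre. Bystander.
- dappen: Loose green glass dappen dish, 40 mm across, 28 mm high; origin under its centre. Bystander.
- plier_stand: Fixed black slotted stand, 70 x 150 mm, with three steel pliers upright, 150 mm high; origin under its centre. Bystander.
There are look-alikes about, which are no part of the job. Leave any green or yellow look-alike of the part that bears used_b_mid alone.

How it is judged:
On the way, in this order (a step that is already met when the one before it is completed fails the run):
1. the bolt is drawn back clear of the keeper, both used cassettes still on the deck (value of joint bolt below 0.01 m and value of joint tray below 0.06 rad and not (x of used_a_mid in the frame of basket_floor between -0.105 and 0.105 m and y of used_a_mid in the frame of basket_floor between -0.092 and 0.092 m and z of used_a_mid in the frame of basket_floor below 0.05 m) and not (x of used_b_mid in the frame of basket_floor between -0.105 and 0.105 m and y of used_b_mid in the frame of basket_floor between -0.092 and 0.092 m and z of used_b_mid in the frame of basket_floor below 0.05 m)), for 0.1 s.
2. the tray tips (value of joint tray above 0.2 rad), for 0.04 s.
3. one used cassette, and only one, is in the basket and the tray is level again ((((x of used_a_mid in the frame of basket_floor between -0.105 and 0.105 m and y of used_a_mid in the frame of basket_floor between -0.092 and 0.092 m and z of used_a_mid in the frame of basket_floor below 0.05 m) and not (x of used_b_mid in the frame of basket_floor between -0.105 and 0.105 m and y of used_b_mid in the frame of basket_floor between -0.092 and 0.092 m and z of used_b_mid in the frame of basket_floor below 0.05 m)) or ((x of used_b_mid in the frame of basket_floor between -0.105 and 0.105 m and y of used_b_mid in the frame of basket_floor between -0.092 and 0.092 m and z of used_b_mid in the frame of basket_floor below 0.05 m) and not (x of used_a_mid in the frame of basket_floor between -0.105 and 0.105 m and y of used_a_mid in the frame of basket_floor between -0.092 and 0.092 m and z of used_a_mid in the frame of basket_floor below 0.05 m))) and value of joint tray below 0.06 rad), for 0.2 s.
4. the tray tips a second time (value of joint tray above 0.2 rad), for 0.04 s.
5. both used cassettes are in the basket and the tray is level again, bolt not yet in the keeper (x of used_a_mid in the frame of basket_floor between -0.105 and 0.105 m and y of used_a_mid in the frame of basket_floor between -0.092 and 0.092 m and z of each of used_a_mid, used_b_mid in the frame of basket_floor below 0.05 m and x of used_b_mid in the frame of basket_floor between -0.105 and 0.105 m and y of used_b_mid in the frame of basket_floor between -0.092 and 0.092 m and value of joint tray below 0.06 rad and value of joint bolt below 0.014 m), for 0.2 s.
At the end, for the whole second after the job is handed in: Both used cassettes lie at rest inside the basket (any way up, centre within its walls and under 50 mm above its floor), the tray is level (below 0.06 rad), the bolt is through the keeper (travel over 31 mm of 36), and the clean cassette is within 20 mm of where it began (x of used_a_mid in the frame of basket_floor between -0.105 and 0.105 m and y of used_a_mid in the frame of basket_floor between -0.092 and 0.092 m and z of each of used_a_mid, used_b_mid in the frame of basket_floor below 0.05 m and x of used_b_mid in the frame of basket_floor between -0.105 and 0.105 m and y of used_b_mid in the frame of basket_floor between -0.092 and 0.092 m and value of joint tray below 0.06 rad and value of joint bolt above 0.031 m and linear speed of each of used_a, used_b below 0.03 m/s and distance of clean_mid from where it was at the start of the episode below 0.02 m); the robot touches nothing.
It fails at once if a cassette is lifted 30 mm or more off the deck (height (world z) of any of used_a_mid, used_b_mid, clean_mid above 0.144 m).
It fails at once if the robot presses on the tray with more than 4 N (contact force between any of the fingers, the arm and tray above 4 N).
It fails at once if the clean cassette is shifted by more than 20 mm (distance of clean_mid from where it was at the start of the episode above 0.02 m).
It fails at once if a bystander is shifted by more than 30 mm or tipped over (distance of any of gauge, jar, mouth_prop, dappen from where it was at the start of the episode above 0.03 m or angle between any of gauge, jar, mouth_prop, dappen's own z axis and vertical above 0.6 rad).
It fails at once if the plier stand is struck with more than 15 N (contact force between any of the fingers, the arm and plier_stand above 15 N).
It also fails if it takes over 67 s, if anything falls off the work surface, if the arm or the gripper's body presses on something with over 40 N, if the wrist force passes 120 N, or if a joint passes its speed limit or range.

## Working session

There is one attempt and no reset: what is moved stays moved. The work goes in short steps, Python scripts to look and compute and a tool call to move; the robot and the scene stay as the last step left them, time stands still between calls to the robot, and variables do not carry over. Pictures are saved under pics/ and viewed, at most 10 in all, crops included, and the job is handed in when it is done.

Besides the shell and the picture viewer there is one more tool, called after "Emit:" by a JSON object that holds its "method" and its "body". carry_out: Moves the arm, as the interface text tells. Its arguments: {"type":"object","properties":{"moves":{"type":"array"},"grip_force":{"type":"number"}},"required":["moves"]}

```bash
mkdir -p pics; cat > h.py <<'E'
import numpy as np, cv2
from workcell import bot
def world(name, px, depth, cm=None):
    cm=cm or bot.camera_model(name)
    K=np.array(cm["intrinsics"]);d=np.array(cm["dist"]);T=np.linalg.inv(np.array(cm["camera_from_world"]))
    px=np.asarray(px,float).reshape(-1,2)
    n=cv2.undistortPoints(px.reshape(-1,1,2),K,d).reshape(-1,2)
    z=depth[px[:,1].astype(int),px[:,0].astype(int)]
    P=np.c_[n*z[:,None],z]
    return P@T[:3,:3].T+T[:3,3], z
def cloud(name,img,dep):
    v,u=np.mgrid[0:384,0:512]
    px=np.c_[u.ravel(),v.ravel()]
    P,z=world(name,px,dep)
    P[z<=0]=np.nan
    return P.reshape(384,512,3)
E
python3 - <<'E'
from h import *
ims=[]
for n in ("scene","side"):
    im,d=bot.capture(n); np.savez(f"{n}.npz",im=im,d=d); 
    cv2.imwrite(f"pics/{n}0.png",cv2.resize(im[:,:,::-1],(800,600)))
s=bot.get_state(); print({k:np.round(s[k],3) for k in s}, bot.grasp_offset)
E
```

```text
{'time_s': np.float64(0.1), 'qpos': array([-1.192,  0.508, -0.238,  1.501,  0.126,  1.149, -0.155]), 'joint_vel': array([-0.001, -0.   , -0.001, -0.004,  0.002, -0.002,  0.001]), 'tau': array([-4.0000e-03, -6.2184e+01, -2.1940e+00, -2.5020e+01,  1.3000e-02,
        8.0000e-03,  0.0000e+00]), 'tcp_pos': array([0.168, 0.601, 0.231]), 'tcp_rot': array([-4.270e-01, -3.112e+00,  2.000e-03]), 'wrist_force': array([ 0.808, -0.691,  0.254]), 'moment': array([-0.012, -0.027,  0.016]), 'grasp_force': np.float64(0.0), 'finger_gap': np.float64(0.086)} 0.0187
```

View pics/scene0.png

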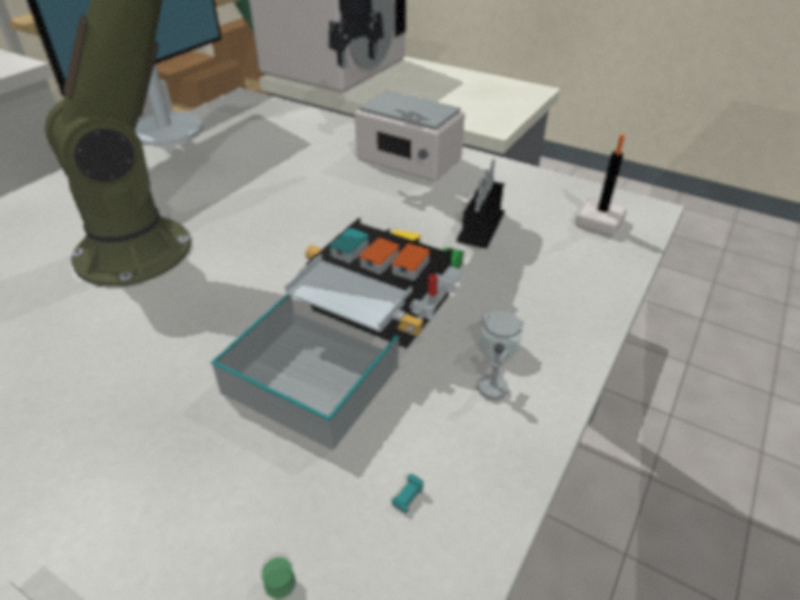

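View pics/side0.png

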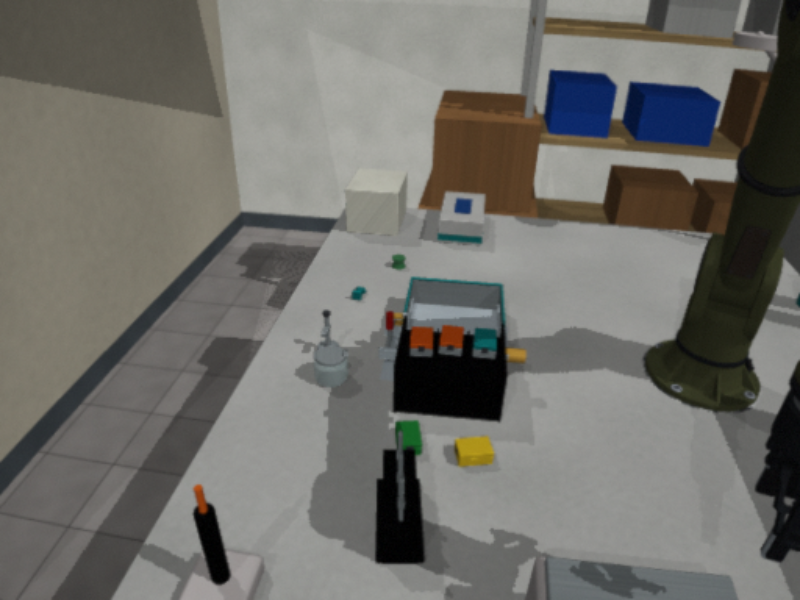

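The scene view shows the station at centre: teal lid at (350,242), orange lids at (380,253) and (411,260), red knob at (433,284). The side view shows the same things at (485,338), (452,336), (421,338) and (390,320). Next I'll measure these by colour.

```bash
cat > meas.py <<'E'
from h import *
def blobs(name, im, d, zmin=0.02, amin=15, cm=None):
    P=cloud(name,im,d) if cm is None else None
    hsv=cv2.cvtColor(im,cv2.COLOR_RGB2HSV)
    H,S,V=[hsv[:,:,i].astype(int) for i in range(3)]
    for nm,m in dict(orange=(H>=5)&(H<=14)&(S>170)&(V>100),red=((H<4)|(H>174))&(S>130)&(V>70),teal=(H>82)&(H<98)&(S>120)&(V>60),
                     brass=(H>14)&(H<24)&(S>120)&(V>90),yellow=(H>=23)&(H<32)&(S>150),green=(H>50)&(H<75)&(S>120)).items():
        n,l,st,c=cv2.connectedComponentsWithStats(m.astype(np.uint8))
        for i in range(1,n):
            if st[i,4]<amin: continue
            k=(l==i)&np.isfinite(P[:,:,0]); Q=P[k]
            Q=Q[(Q[:,2]>zmin)&(np.hypot(Q[:,0],Q[:,1])<1.2)]
            if len(Q)<8: continue
            zt=np.percentile(Q[:,2],90); T=Q[Q[:,2]>zt-0.008]
            r=cv2.minAreaRect((T[:,:2]*1000).astype(np.float32))
            print(name,nm,st[i,4],c[i].round(),"top mean",T.mean(0).round(4),"zt",zt.round(3),"rect",np.round(r[0],0),np.round(r[1],0),round(r[2],1))
E
python3 - <<'E'
from meas import *
for n in("scene","side"):
    z=np.load(n+".npz"); blobs(n,z["im"],z["d"])
    print(np.linalg.inv(bot.camera_model(n)["camera_from_world"])[:3,3].round(2))
E
```

```text
scene orange 210 [243. 160.] top mean [0.5369 0.1236 0.1272] zt 0.129 rect [536. 124.] [60. 39.] 89.4
scene orange 221 [263. 164.] top mean [0.5921 0.1373 0.1271] zt 0.129 rect [591. 140.] [41. 64.] 8.2
scene red 64 [276. 181.] top mean [0.6583 0.0899 0.1382] zt 0.14 rect [656.  93.] [10. 18.] 30.6
scene teal 194 [223. 153.] top mean [0.4746 0.1218 0.1272] zt 0.129 rect [474. 123.] [39. 59.] 2.6
scene teal 187 [195. 247.] top mean [ 0.5843 -0.1517  0.0729] zt 0.074 rect [ 577. -155.] [261. 129.] 36.0
scene teal 157 [261. 315.] top mean [ 0.784  -0.1784  0.0237] zt 0.026 rect [ 787. -190.] [15. 35.] 8.2
scene brass 35 [200. 161.] top mean [0.4087 0.0981 0.0936] zt 0.095 rect [418.  94.] [16. 42.] 62.7
scene brass 110 [263. 206.] top mean [0.6586 0.0267 0.0958] zt 0.098 rect [658.  28.] [30. 16.] 10.3
scene yellow 61 [260. 150.] top mean [0.5374 0.2121 0.1017] zt 0.1 rect [537. 212.] [ 9. 47.] 83.6
scene green 56 [291. 165.] top mean [0.6038 0.2936 0.0294] zt 0.029 rect [616. 267.] [ 17. 110.] 23.8
[ 0.99 -0.56  0.72]
side orange 173 [270. 216.] top mean [0.587  0.1491 0.1281] zt 0.13 
[... 767 characters left out ...]
n [ 0.4439 -1.0657  0.2495] zt 0.252 rect [  468. -1075.] [256.  99.] 5.9
side brass 22 [344.  76.] top mean [ 0.3192 -1.0969  0.2472] zt 0.251 rect [  322. -1095.] [121.  23.] 85.6
side brass 21 [254. 202.] top mean [0.6494 0.0345 0.0962] zt 0.099 rect [649.  33.] [16. 17.] 8.8
side brass 98 [330. 227.] top mean [0.4076 0.1164 0.0913] zt 0.094 rect [409. 115.] [33. 22.] 1.0
side yellow 392 [303. 288.] top mean [0.4747 0.3163 0.028 ] zt 0.031 rect [475. 313.] [58. 43.] 14.6
side green 15 [255. 165.] top mean [ 0.7054 -0.3576  0.0274] zt 0.03 rect [ 705. -359.] [25. 20.] 47.9
side green 227 [262. 278.] top mean [0.586  0.3031 0.0284] zt 0.029 rect [582. 333.] [ 40. 128.] 13.2
[0.51 1.04 0.74]
```

Emit:
{"method": "carry_out", "body": {"moves": [{"dz":-1,"yaw":-1},{"dz":-1,"yaw":-1},{"yaw":-1},{"yaw":-0.6},{"dx":-1,"dy":-1},{"dx":-1,"dy":-1},{"dx":-1,"dy":-1},{"dx":-1,"dy":-1},{"dx":-1,"dy":-1},{"dx":-1,"dy":-1}]}}

```text
schema error: expected keys dx, dy, dz, yaw, gripper
```

Emit:
{"method": "carry_out", "body": {"moves": [{"dx":-0.9,"dy":-1,"gripper":0},{"dx":-0.9,"dy":-1,"gripper":0},{"dx":-0.9,"dy":-1,"gripper":0},{"dx":-0.9,"dy":-1,"gripper":0},{"dx":-0.9,"dy":-1,"gripper":0},{"dx":-0.9,"dy":-1,"gripper":0},{"dx":-0.9,"dy":-1,"gripper":0},{"dx":-0.9,"dy":-1,"gripper":0},{"dx":-0.9,"dy":-1,"gripper":0},{"gripper":0}]}}

```text
schema error: expected keys dx, dy, dz, yaw, gripper
```

```bash
python3 - <<'E'
from meas import *
im,d=bot.capture("wrist"); np.savez("w1.npz",im=im,d=d)
cv2.imwrite("pics/w1.png",cv2.resize(im[:,:,::-1],(640,480)))
s=bot.get_state(); print(s["time_s"],s["tcp_pos"].round(4),s["tcp_rot"].round(3),np.linalg.inv(bot.camera_model("wrist")["camera_from_world"]).round(3))
blobs("wrist",im,d)
P=cloud("wrist",im,d).reshape(-1,3); 
k=(P[:,2]>0.106)&(P[:,2]<0.113)
np.save("P.npy",P)
E
```

```text
0.15 [0.1683 0.6015 0.2306] [-4.270e-01 -3.112e+00  2.000e-03] [[ 0.27   0.917  0.292  0.093]
 [ 0.963 -0.257 -0.084  0.623]
 [-0.002  0.304 -0.953  0.374]
 [ 0.     0.     0.     1.   ]]
```

View pics/w1.png

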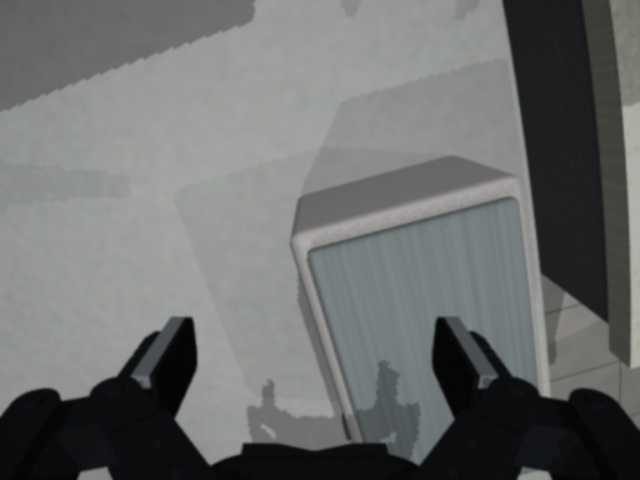

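The wrist picture only shows the counter box under the gripper (400,330), because both moves were refused for missing keys. I'll resend them with every key filled in.

Emit:
{"method": "carry_out", "body": {"moves": [{"dx":0,"dy":0,"dz":-1,"yaw":-1,"gripper":1},{"dx":0,"dy":0,"dz":-1,"yaw":-1,"gripper":1},{"dx":0,"dy":0,"dz":0,"yaw":-1,"gripper":1},{"dx":0,"dy":0,"dz":0,"yaw":-0.6,"gripper":1},{"dx":-1,"dy":-1,"dz":0,"yaw":0,"gripper":0},{"dx":-1,"dy":-1,"dz":0,"yaw":0,"gripper":0},{"dx":-1,"dy":-1,"dz":0,"yaw":0,"gripper":0},{"dx":-1,"dy":-1,"dz":0,"yaw":0,"gripper":0},{"dx":-1,"dy":-1,"dz":0,"yaw":0,"gripper":0},{"dx":-1,"dy":-1,"dz":0,"yaw":0,"gripper":0}]}}

```text
time_s: 1.15
tcp_pos: [0.3254, 0.4569, 0.2811]
tcp_rot: [0.065, -3.141, 0.001]
wrist_force: [1.2, -0.3, -0.7]
finger_gap: 0.0425
grasp_force: 0.0
```

Emit:
{"method": "carry_out", "body": {"moves": [{"dx":-0.9,"dy":-1,"dz":0,"yaw":0,"gripper":0},{"dx":-0.9,"dy":-1,"dz":0,"yaw":0,"gripper":0},{"dx":-0.9,"dy":-1,"dz":0,"yaw":0,"gripper":0},{"dx":-0.9,"dy":-1,"dz":0,"yaw":0,"gripper":0},{"dx":-0.9,"dy":-1,"dz":0,"yaw":0,"gripper":0},{"dx":-0.9,"dy":-1,"dz":0,"yaw":0,"gripper":0},{"dx":-0.9,"dy":-1,"dz":0,"yaw":0,"gripper":0},{"dx":-0.9,"dy":-1,"dz":0,"yaw":0,"gripper":0},{"dx":0,"dy":-1,"dz":0,"yaw":0,"gripper":0},{"dx":0,"dy":-1,"dz":0,"yaw":0,"gripper":0}]}}

```text
time_s: 2.15
tcp_pos: [0.5151, 0.2145, 0.2806]
tcp_rot: [0.064, -3.14, 0.001]
wrist_force: [-0.2, -0.6, -0.2]
finger_gap: 0.0427
grasp_force: 0.0
```

```bash
python3 - <<'E'
from meas import *
im,d=bot.capture("wrist"); np.savez("w1.npz",im=im,d=d,T=bot.camera_model("wrist")["camera_from_world"])
cv2.imwrite("pics/w2.png",cv2.resize(im[:,:,::-1],(640,480)))
s=bot.get_state(); print(s["time_s"],s["tcp_pos"].round(4),s["tcp_rot"].round(3))
blobs("wrist",im,d)
P=cloud("wrist",im,d).reshape(-1,3)
np.save("P.npy",P)
E
```

```text
2.2 [0.5156 0.2093 0.2808] [ 0.056 -3.14   0.006]
wrist orange 2802 [159. 191.] top mean [0.5314 0.1229 0.1294] zt 0.13 rect [533. 122.] [61. 43.] 88.9
wrist orange 1845 [170. 241.] top mean [0.5815 0.1322 0.1318] zt 0.13 rect [561. 152.] [ 49. 129.] 41.9
wrist red 192 [138. 293.] top mean [0.6417 0.0947 0.1425] zt 0.133 rect [582. 131.] [ 11. 165.] 60.0
wrist teal 275 [27. 77.] top mean [ 0.4278 -0.0309  0.0757] zt 0.077 rect [428. -32.] [ 5. 65.] 1.3
wrist teal 3253 [155. 124.] top mean [0.4692 0.1217 0.1294] zt 0.13 rect [470. 120.] [42. 61.] 0.0
wrist teal 171 [ 21. 256.] top mean [ 0.6412 -0.0757  0.0755] zt 0.077 rect [642. -76.] [60.  6.] 89.7
wrist teal 139 [  4. 311.] top mean [ 0.7778 -0.1747  0.0249] zt 0.028 rect [ 778. -175.] [ 5. 21.] 86.9
wrist brass 1071 [148.  55.] top mean [0.408  0.1053 0.0935] zt 0.096 rect [408. 105.] [38. 24.] 1.8
wrist brass 134 [ 96. 278.] top mean [0.6542 0.0307 0.0966] zt 0.099 rect [654.  30.] [30.  3.] 0.9
wrist brass 82 [ 87. 282.] top mean [0.6561 0.0215 0.0991] zt 0.1 rect [655.  22.] [27.  8.] 0.6
wrist yellow 290 [146.  53.] top mean [0.4062 0.1052 0.095 ] zt 0.096 rect [406. 105.] [ 9. 32.] 88.7
wrist yellow 1811 [331. 125.] top mean [0.4745 0.3028 0.0287] zt 0.03 rect [475. 304.] [60. 42.] 15.7
wrist yellow 161 [ 90. 281.] top mean [0.655 0.025 0.099] zt 0.1 rect [655.  25.] [24. 12.] 3.3
wrist green 1577 [312. 213.] top mean [0.5887 0.2894 0.0286] zt 0.03 rect [590. 290.] [41. 59.] 12.4
```

View pics/w2.png

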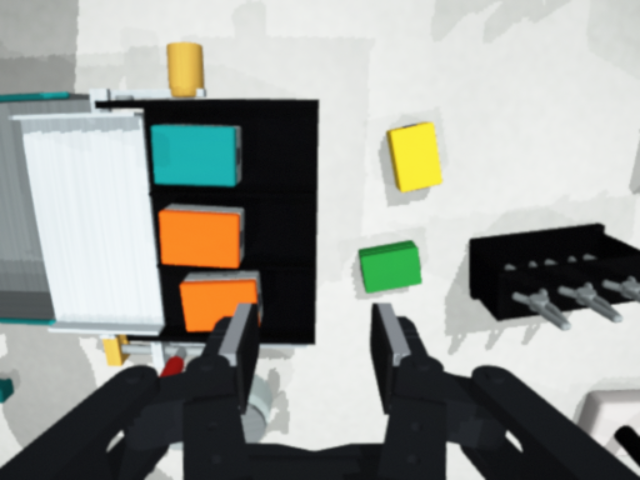

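The wrist picture shows the teal lid at (197,155), the orange lids at (202,237) and (220,303), the keeper at (115,350) and the red knob at (173,366). The station yaw is about 1°. Next I move above the knob.

Emit:
{"method": "carry_out", "body": {"moves": [{"dx":-0.92,"dy":-0.78,"dz":0,"yaw":0,"gripper":0.1},{"dx":-0.92,"dy":-0.78,"dz":0,"yaw":0,"gripper":0.1},{"dx":-0.92,"dy":-0.78,"dz":0,"yaw":0,"gripper":0.1},{"dx":-0.92,"dy":-0.78,"dz":0,"yaw":0,"gripper":0.1},{"dx":-0.92,"dy":-0.78,"dz":0,"yaw":0,"gripper":0.1},{"dx":-0.92,"dy":-0.78,"dz":0,"yaw":0,"gripper":0.1},{"dx":0,"dy":0,"dz":1,"yaw":0,"gripper":0.1},{"dx":0,"dy":0,"dz":1,"yaw":0,"gripper":0.1},{"dx":0,"dy":0,"dz":1,"yaw":0,"gripper":0.1},{"dx":0,"dy":0,"dz":1,"yaw":0,"gripper":0.1}]}}

```text
time_s: 3.2
tcp_pos: [0.6572, 0.1047, 0.18]
tcp_rot: [0.065, -3.14, -0.0]
wrist_force: [-0.4, 0.3, -0.3]
finger_gap: 0.0467
grasp_force: 0.0
```

```bash
python3 - <<'E'
from meas import *
bot.capture("side");bot.capture("side")
im,d=bot.capture("wrist")
s=bot.get_state(); print(s["time_s"],s["tcp_pos"].round(4),s["tcp_rot"].round(3))
blobs("wrist",im,d)
cv2.imwrite("pics/w3.png",cv2.resize(im[:,:,::-1],(640,480)))
E
```

```text
3.35 [0.6563 0.1046 0.1797] [ 6.500e-02 -3.137e+00  1.000e-03]
wrist orange 5604 [304.  25.] top mean [0.5423 0.1287 0.1309] zt 0.132 rect [543. 129.] [28. 62.] 2.2
wrist orange 7727 [321. 113.] top mean [0.5889 0.1416 0.1311] zt 0.132 rect [590. 143.] [42. 61.] 4.0
wrist red 849 [237. 222.] top mean [0.6564 0.0957 0.1435] zt 0.145 rect [657.  96.] [15. 15.] 76.6
wrist teal 865 [ 64. 171.] top mean [ 0.6435 -0.0442  0.0767] zt 0.078 rect [644. -45.] [  6. 113.] 1.6
wrist teal 167 [  4. 274.] top mean [ 0.7813 -0.1665  0.0256] zt 0.029 rect [ 782. -167.] [21.  5.] 0.6
wrist brass 866 [152. 197.] top mean [0.6562 0.0314 0.1   ] zt 0.101 rect [657.  31.] [31. 14.] 1.3
wrist yellow 1170 [487.  12.] top mean [0.4979 0.307  0.0302] zt 0.032 rect [498. 309.] [22. 31.] 8.5
wrist yellow 602 [149. 201.] top mean [0.6568 0.0314 0.1004] zt 0.101 rect [657.  32.] [28. 13.] 2.4
wrist green 3162 [461. 118.] top mean [0.591  0.2934 0.0318] zt 0.032 rect [594. 273.] [ 46. 109.] 7.0
```

View pics/w3.png

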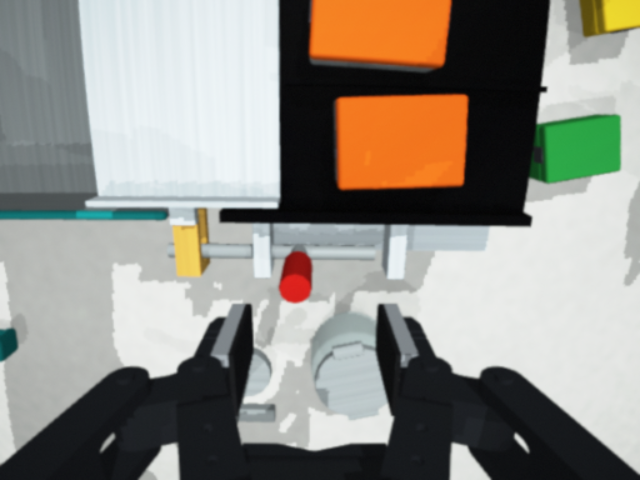

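The knob shows at (296,285) and measures (0.657, 0.096), with the station yaw at about 1.5°. I'll lower the fingers over it and grip.

Emit:
{"method": "carry_out", "body": {"moves": [{"dx":0,"dy":-0.35,"dz":0,"yaw":0,"gripper":0.1},{"dx":0,"dy":0,"dz":0.9,"yaw":0,"gripper":0.1},{"dx":0,"dy":0,"dz":0.9,"yaw":0,"gripper":0.1},{"dx":0,"dy":0,"dz":0.9,"yaw":0,"gripper":0.1},{"dx":0,"dy":0,"dz":0,"yaw":0,"gripper":0.1},{"dx":0,"dy":0,"dz":0,"yaw":0,"gripper":-1},{"dx":0,"dy":0,"dz":0,"yaw":0,"gripper":-1},{"dx":0,"dy":0,"dz":0,"yaw":0,"gripper":-1},{"dx":0,"dy":0,"dz":0,"yaw":0,"gripper":-1},{"dx":0,"dy":0,"dz":0,"yaw":0,"gripper":-1}], "grip_force": 30}}

```text
time_s: 4.35
tcp_pos: [0.659, 0.0959, 0.116]
tcp_rot: [-0.064, 3.137, 0.0]
wrist_force: [0.8, -1.0, 6.4]
finger_gap: 0.0149
grasp_force: 29.3
```

Emit:
{"method": "carry_out", "body": {"moves": [{"dx":0,"dy":0.25,"dz":0,"yaw":0,"gripper":-1},{"dx":0,"dy":0.25,"dz":0,"yaw":0,"gripper":-1},{"dx":0,"dy":0.25,"dz":0,"yaw":0,"gripper":-1},{"dx":0,"dy":0.25,"dz":0,"yaw":0,"gripper":-1},{"dx":0,"dy":0.25,"dz":0,"yaw":0,"gripper":-1},{"dx":0,"dy":0.23,"dz":0,"yaw":0,"gripper":-1},{"dx":0,"dy":0,"dz":0,"yaw":0,"gripper":-1},{"dx":0,"dy":0,"dz":0,"yaw":0,"gripper":-1},{"dx":0,"dy":0,"dz":0,"yaw":0,"gripper":-1},{"dx":0,"dy":0,"dz":0,"yaw":0,"gripper":-1}]}}

```text
time_s: 5.35
tcp_pos: [0.6581, 0.1291, 0.116]
tcp_rot: [-0.06, 3.137, -0.006]
wrist_force: [-0.8, -7.6, 7.6]
finger_gap: 0.0151
grasp_force: 29.8
```

Emit:
{"method": "carry_out", "body": {"moves": [{"dx":0,"dy":0,"dz":0,"yaw":0,"gripper":0.1},{"dx":0,"dy":0,"dz":0,"yaw":0,"gripper":0.1},{"dx":0,"dy":0,"dz":0,"yaw":0,"gripper":0.1},{"dx":0,"dy":0,"dz":-1,"yaw":0,"gripper":0.1},{"dx":0,"dy":0,"dz":-1,"yaw":0,"gripper":0.1},{"dx":0,"dy":0,"dz":-1,"yaw":0,"gripper":0.1},{"dx":0.67,"dy":0.78,"dz":0,"yaw":0,"gripper":-1},{"dx":0.67,"dy":0.78,"dz":0,"yaw":0,"gripper":-1},{"dx":0.67,"dy":0.78,"dz":0,"yaw":0,"gripper":-1},{"dx":0.67,"dy":0.78,"dz":0,"yaw":0,"gripper":-1}]}}

```text
time_s: 6.35
tcp_pos: [0.585, 0.2093, 0.1888]
tcp_rot: [0.066, -3.141, -0.001]
wrist_force: [-0.0, 0.2, -0.6]
finger_gap: -0.0
grasp_force: 0.0
```

```bash
python3 - <<'E'
from meas import *
im,d=bot.capture("side")
bot.capture("side")
im,d=bot.capture("side")
cv2.imwrite("pics/s2.png",cv2.resize(im[90:280,180:400,::-1],(660,570)))
s=bot.get_state(); print(s["time_s"],s["tcp_pos"].round(4),s["tcp_rot"].round(3),s["finger_gap"])
blobs("side",im,d)
im,d=bot.capture("scene"); blobs("scene",im,d)
E
```

```text
6.5 [0.5846 0.2106 0.189 ] [ 7.20e-02 -3.14e+00 -2.00e-03] 0.0002770671308735487
side orange 177 [289. 215.] top mean [0.5318 0.1361 0.1279] zt 0.13 rect [532. 133.] [41. 60.] 4.2
side orange 161 [269. 216.] top mean [0.5867 0.1528 0.1275] zt 0.129 rect [587. 149.] [39. 58.] 7.2
side orange 75 [128. 319.] top mean [0.7974 0.623  0.2082] zt 0.21 rect [798. 622.] [7. 8.] 40.4
side red 45 [247. 211.] top mean [0.6551 0.1353 0.139 ] zt 0.141 rect [655. 135.] [ 9. 14.] 10.1
side teal 61 [298. 153.] top mean [ 0.5334 -0.5372  0.0243] zt 0.027 rect [ 532. -537.] [15. 89.] 88.2
side teal 24 [261. 188.] top mean [ 0.6432 -0.0976  0.0739] zt 0.075 rect [643. -95.] [  4. 142.] 1.3
side teal 64 [306. 183.] top mean [ 0.4908 -0.1634  0.0722] zt 0.075 rect [ 480. -158.] [ 91. 189.] 53.6
side teal 45 [229. 187.] top mean [ 0.7783 -0.1686  0.0231] zt 0.026 rect [ 775. -175.] [28. 16.] 67.3
side teal 189 [310. 217.] top mean [0.4693 0.1337 0.1277] zt 0.129 rect [470. 130.] [41. 61.] 0.8
side brass 30 [320.  75.] top mean [ 0.4513 -1.0641  0.2493] zt 0.251 rect [  451. -1069.] [33. 69.] 0.7
side brass
[... 1226 characters left out ...]
9 [223. 153.] top mean [0.474  0.1217 0.127 ] zt 0.129 rect [473. 123.] [39. 62.] 2.5
scene teal 177 [192. 249.] top mean [ 0.5827 -0.1608  0.073 ] zt 0.075 rect [ 575. -159.] [256. 123.] 34.6
scene teal 164 [261. 315.] top mean [ 0.7847 -0.1768  0.0238] zt 0.026 rect [ 786. -177.] [15. 13.] 30.9
scene brass 36 [200. 161.] top mean [0.4078 0.0982 0.0926] zt 0.094 rect [418.  94.] [18. 47.] 63.0
scene brass 140 [262. 207.] top mean [0.6586 0.0266 0.0955] zt 0.097 rect [657.  28.] [31. 15.] 1.4
scene yellow 58 [260. 150.] top mean [0.5374 0.2126 0.1013] zt 0.099 rect [537. 213.] [ 7. 45.] 80.8
scene green 57 [291. 165.] top mean [0.6039 0.2938 0.0295] zt 0.029 rect [617. 268.] [ 19. 110.] 23.9
```

View pics/s2.png

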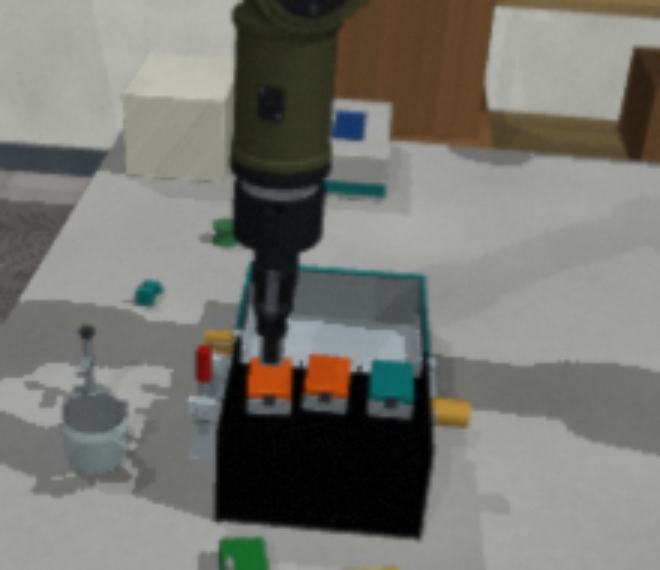

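The side crop shows the bolt drawn back with the knob at (204,365), the cassettes in place, and the gripper at (270,340) behind the outer orange one. I'll lower the shut fingers behind it and push.

Emit:
{"method": "carry_out", "body": {"moves": [{"dx":-0.12,"dy":0,"dz":0.98,"yaw":0,"gripper":-1},{"dx":0,"dy":0,"dz":0.97,"yaw":0,"gripper":-1},{"dx":0,"dy":0,"dz":0.97,"yaw":0,"gripper":-1},{"dx":0,"dy":0,"dz":0,"yaw":0,"gripper":-1},{"dx":0,"dy":-0.5,"dz":0,"yaw":0,"gripper":-1},{"dx":0,"dy":-0.5,"dz":0,"yaw":0,"gripper":-1},{"dx":0,"dy":-0.5,"dz":0,"yaw":0,"gripper":-1},{"dx":0,"dy":-0.5,"dz":0,"yaw":0,"gripper":-1},{"dx":0,"dy":-0.4,"dz":0,"yaw":0,"gripper":-1},{"dx":0,"dy":-0.3,"dz":0,"yaw":0,"gripper":-1}]}}

```text
time_s: 7.55
tcp_pos: [0.5922, 0.1393, 0.1163]
tcp_rot: [-0.063, 3.14, -0.0]
wrist_force: [-0.1, 1.2, 0.2]
finger_gap: 0.0005
grasp_force: 0.4
```

```bash
cat > look.py <<'E'
from meas import *
import sys
s=bot.get_state(); print(s["time_s"],s["tcp_pos"].round(4),s["tcp_rot"].round(3),s["wrist_force"].round(1))
for n in ("side","scene"):
    im,d=bot.capture(n)
    hsv=cv2.cvtColor(im,cv2.COLOR_RGB2HSV); P=cloud(n,im,d)
    m=(hsv[:,:,0]>=5)&(hsv[:,:,0]<=14)&(hsv[:,:,1]>170)&(hsv[:,:,2]>100)&(abs(P[:,:,0]-.55)<.13)&(P[:,:,1]<.25)
    k,l,st,c=cv2.connectedComponentsWithStats(m.astype(np.uint8))
    for i in range(1,k):
        if st[i,4]>12: Q=P[l==i]; print(n,"orange",st[i,4],Q.mean(0).round(3),"y",Q[:,1].min().round(3),Q[:,1].max().round(3),"z",Q[:,2].min().round(3),Q[:,2].max().round(3))
    # tray height profile: non-orange points in lane -60 (x~.473): z at y .05 / .0 
    for y0 in (.075,.05,.02,0.0):
        q=(abs(P[:,:,0]-.474)<.02)&(abs(P[:,:,1]-y0)<.006)&(P[:,:,2]>.03)
        print("  tray z@y",y0,np.median(P[q][:,2]).round(4) if q.sum() else None,end="")
    print()
    if len(sys.argv)>1: cv2.imwrite(f"pics/{n}_{sys.argv[1]}.png",cv2.resize(im[90:280,140:400,::-1],(780,570)))
E
python3 look.py
```

```text
7.55 [0.5922 0.1393 0.1163] [-0.063  3.14  -0.   ] [-0.1  1.2  0.2]
side orange 59 [0.574 0.105 0.127] y 0.072 0.13 z 0.119 0.13
side orange 177 [0.532 0.137 0.128] y 0.1 0.163 z 0.119 0.132
  tray z@y 0.075 0.651  tray z@y 0.05 0.1002  tray z@y 0.02 0.0993  tray z@y 0.0 0.0997
scene orange 215 [0.536 0.124 0.127] y 0.093 0.193 z 0.097 0.179
scene orange 238 [0.591 0.09  0.127] y 0.06 0.152 z 0.099 0.13
  tray z@y 0.075 0.0984  tray z@y 0.05 0.0989  tray z@y 0.02 0.0989  tray z@y 0.0 0.0991
```

Emit:
{"method": "carry_out", "body": {"moves": [{"dx":0,"dy":-0.25,"dz":0,"yaw":0,"gripper":-1},{"dx":0,"dy":-0.25,"dz":0,"yaw":0,"gripper":-1},{"dx":0,"dy":-0.25,"dz":0,"yaw":0,"gripper":-1},{"dx":0,"dy":-0.25,"dz":0,"yaw":0,"gripper":-1},{"dx":0,"dy":-0.1,"dz":0,"yaw":0,"gripper":-1},{"dx":0,"dy":-0.1,"dz":0,"yaw":0,"gripper":-1},{"dx":0,"dy":-0.1,"dz":0,"yaw":0,"gripper":-1},{"dx":0,"dy":-0.1,"dz":0,"yaw":0,"gripper":-1},{"dx":0,"dy":-0.1,"dz":0,"yaw":0,"gripper":-1},{"dx":0,"dy":-0.1,"dz":0,"yaw":0,"gripper":-1}]}}

```text
time_s: 8.65
tcp_pos: [0.5935, 0.1007, 0.1158]
tcp_rot: [-0.065, 3.141, -0.0]
wrist_force: [0.2, 0.4, 0.4]
finger_gap: -0.0
grasp_force: 0.2
```

```bash
python3 look.py
```

```text
8.65 [0.5935 0.1007 0.1158] [-0.065  3.141 -0.   ] [0.2 0.4 0.4]
side orange 47 [0.575 0.067 0.127] y 0.033 0.091 z 0.122 0.131
side orange 174 [0.532 0.136 0.128] y 0.102 0.162 z 0.12 0.131
  tray z@y 0.075 0.6391  tray z@y 0.05 0.0985  tray z@y 0.02 0.0946  tray z@y 0.0 0.0923
scene orange 105 [0.535 0.105 0.133] y 0.036 0.18 z 0.107 0.21
scene orange 278 [0.593 0.053 0.125] y 0.024 0.114 z 0.099 0.131
  tray z@y 0.075 0.1006  tray z@y 0.05 0.0975  tray z@y 0.02 0.0931  tray z@y 0.0 0.0902
```

Emit:
{"method": "carry_out", "body": {"moves": [{"dx":0,"dy":-0.1,"dz":0,"yaw":0,"gripper":-1},{"dx":0,"dy":-0.1,"dz":0,"yaw":0,"gripper":-1},{"dx":0,"dy":-0.1,"dz":0,"yaw":0,"gripper":-1},{"dx":0,"dy":-0.1,"dz":0,"yaw":0,"gripper":-1},{"dx":0,"dy":0,"dz":0,"yaw":0,"gripper":-1},{"dx":0,"dy":0,"dz":0,"yaw":0,"gripper":-1},{"dx":0,"dy":0,"dz":0,"yaw":0,"gripper":-1},{"dx":0,"dy":0,"dz":0,"yaw":0,"gripper":-1},{"dx":0,"dy":0,"dz":0,"yaw":0,"gripper":-1},{"dx":0,"dy":0,"dz":0,"yaw":0,"gripper":-1}]}}

```text
time_s: 9.75
tcp_pos: [0.5939, 0.0909, 0.1158]
tcp_rot: [0.065, -3.141, -0.0]
wrist_force: [-0.3, 0.2, 0.1]
finger_gap: 0.0001
grasp_force: 0.0
```

```bash
python3 look.py
```

```text
9.75 [0.5939 0.0909 0.1158] [ 0.065 -3.141 -0.   ] [-0.3  0.2  0.1]
side orange 25 [ 0.582 -0.101  0.032] y -0.117 -0.088 z 0.03 0.034
side orange 178 [0.532 0.136 0.127] y 0.101 0.161 z 0.118 0.131
  tray z@y 0.075 0.6318  tray z@y 0.05 0.6475  tray z@y 0.02 0.0876  tray z@y 0.0 0.0808
scene orange 71 [0.533 0.104 0.134] y 0.027 0.167 z 0.11 0.208
scene orange 278 [ 0.592 -0.094  0.031] y -0.125 -0.062 z 0.026 0.034
  tray z@y 0.075 0.1001  tray z@y 0.05 0.0973  tray z@y 0.02 0.0922  tray z@y 0.0 0.0881
```

The outer cassette slid into the basket and the tray is swinging back. I'll go up and over to behind the middle one.

Emit:
{"method": "carry_out", "body": {"moves": [{"dx":0,"dy":0,"dz":-1,"yaw":0,"gripper":-1},{"dx":0,"dy":0,"dz":-1,"yaw":0,"gripper":-1},{"dx":0,"dy":0,"dz":-1,"yaw":0,"gripper":-1},{"dx":0.466,"dy":0.93,"dz":0,"yaw":0,"gripper":-1},{"dx":0.466,"dy":0.93,"dz":0,"yaw":0,"gripper":-1},{"dx":0.466,"dy":0.93,"dz":0,"yaw":0,"gripper":-1},{"dx":0.466,"dy":0.93,"dz":0,"yaw":0,"gripper":-1},{"dx":0.466,"dy":0.93,"dz":0,"yaw":0,"gripper":-1},{"dx":0,"dy":0,"dz":0,"yaw":0,"gripper":-1},{"dx":0,"dy":0,"dz":0,"yaw":0,"gripper":-1}]}}

```text
time_s: 10.85
tcp_pos: [0.5307, 0.205, 0.1909]
tcp_rot: [-0.067, 3.141, -0.0]
wrist_force: [0.1, -0.0, 0.5]
finger_gap: 0.0
grasp_force: 0.0
```

```bash
python3 look.py a
```

```text
10.85 [0.5307 0.205  0.1909] [-0.067  3.141 -0.   ] [ 0.1 -0.   0.5]
side orange 148 [0.532 0.141 0.127] y 0.105 0.162 z 0.118 0.131
  tray z@y 0.075 0.1001  tray z@y 0.05 0.0998  tray z@y 0.02 0.0998  tray z@y 0.0 0.0995
scene orange 225 [0.535 0.127 0.126] y 0.094 0.192 z 0.098 0.13
scene orange 286 [ 0.592 -0.094  0.031] y -0.123 -0.062 z 0.027 0.035
  tray z@y 0.075 0.099  tray z@y 0.05 0.099  tray z@y 0.02 0.0988  tray z@y 0.0 0.0988
```

View pics/scene_a.png

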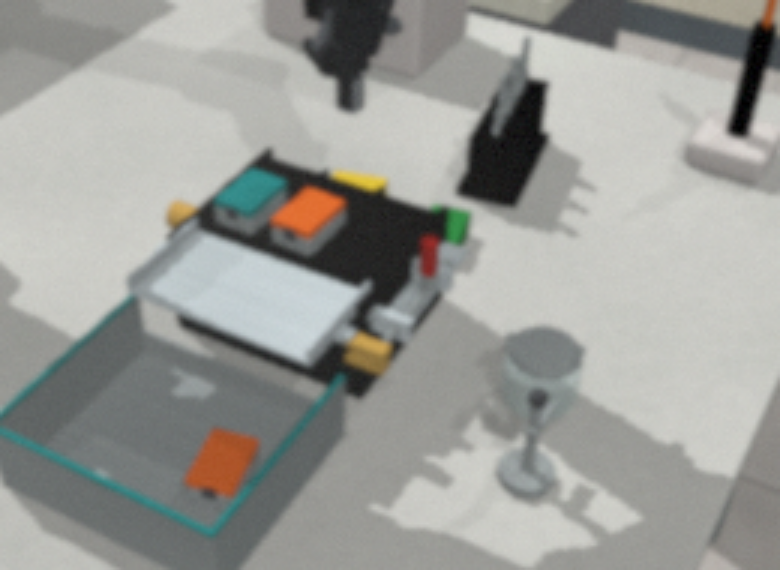

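The scene crop shows the first cassette in the basket at (223,462), the tray level, and the second orange lid at (309,212). I'll push the second one.

Emit:
{"method": "carry_out", "body": {"moves": [{"dx":0,"dy":0,"dz":1,"yaw":0,"gripper":-1},{"dx":0,"dy":0,"dz":1,"yaw":0,"gripper":-1},{"dx":0,"dy":0,"dz":1,"yaw":0,"gripper":-1},{"dx":0,"dy":0,"dz":0,"yaw":0,"gripper":-1},{"dx":0,"dy":-0.5,"dz":0,"yaw":0,"gripper":-1},{"dx":0,"dy":-0.5,"dz":0,"yaw":0,"gripper":-1},{"dx":0,"dy":-0.5,"dz":0,"yaw":0,"gripper":-1},{"dx":0,"dy":-0.5,"dz":0,"yaw":0,"gripper":-1},{"dx":0,"dy":-0.4,"dz":0,"yaw":0,"gripper":-1},{"dx":0,"dy":-0.3,"dz":0,"yaw":0,"gripper":-1}]}}

```text
time_s: 11.95
tcp_pos: [0.5339, 0.1357, 0.1162]
tcp_rot: [-0.063, 3.14, -0.0]
wrist_force: [0.0, 1.1, 1.3]
finger_gap: 0.0002
grasp_force: 0.2
```

Emit:
{"method": "carry_out", "body": {"moves": [{"dx":0,"dy":-0.25,"dz":0,"yaw":0,"gripper":-1},{"dx":0,"dy":-0.25,"dz":0,"yaw":0,"gripper":-1},{"dx":0,"dy":-0.25,"dz":0,"yaw":0,"gripper":-1},{"dx":0,"dy":-0.15,"dz":0,"yaw":0,"gripper":-1},{"dx":0,"dy":-0.1,"dz":0,"yaw":0,"gripper":-1},{"dx":0,"dy":-0.1,"dz":0,"yaw":0,"gripper":-1},{"dx":0,"dy":-0.1,"dz":0,"yaw":0,"gripper":-1},{"dx":0,"dy":-0.1,"dz":0,"yaw":0,"gripper":-1},{"dx":0,"dy":-0.1,"dz":0,"yaw":0,"gripper":-1},{"dx":0,"dy":-0.1,"dz":0,"yaw":0,"gripper":-1}]}}

```text
time_s: 12.95
tcp_pos: [0.5353, 0.0995, 0.1158]
tcp_rot: [-0.065, 3.141, 0.0]
wrist_force: [-0.5, -0.0, 0.7]
finger_gap: -0.0002
grasp_force: 0.2
```

```bash
python3 look.py
```

```text
12.95 [0.5353 0.0995 0.1158] [-0.065  3.141  0.   ] [-0.5 -0.   0.7]
side orange 28 [0.551 0.068 0.127] y 0.032 0.089 z 0.122 0.129
side orange 16 [0.519 0.075 0.13 ] y 0.037 0.132 z 0.121 0.168
  tray z@y 0.075 0.6055  tray z@y 0.05 0.0997  tray z@y 0.02 0.0979  tray z@y 0.0 0.0964
scene orange 248 [0.54  0.053 0.126] y 0.023 0.114 z 0.099 0.129
scene orange 283 [ 0.592 -0.094  0.031] y -0.124 -0.062 z 0.027 0.034
  tray z@y 0.075 0.0994  tray z@y 0.05 0.0986  tray z@y 0.02 0.0969  tray z@y 0.0 0.096
```

Emit:
{"method": "carry_out", "body": {"moves": [{"dx":0,"dy":-0.1,"dz":0,"yaw":0,"gripper":-1},{"dx":0,"dy":-0.1,"dz":0,"yaw":0,"gripper":-1},{"dx":0,"dy":-0.1,"dz":0,"yaw":0,"gripper":-1},{"dx":0,"dy":-0.1,"dz":0,"yaw":0,"gripper":-1},{"dx":0,"dy":0,"dz":0,"yaw":0,"gripper":-1},{"dx":0,"dy":0,"dz":0,"yaw":0,"gripper":-1},{"dx":0,"dy":0,"dz":0,"yaw":0,"gripper":-1},{"dx":0,"dy":0,"dz":0,"yaw":0,"gripper":-1},{"dx":0,"dy":0,"dz":0,"yaw":0,"gripper":-1},{"dx":0,"dy":0,"dz":0,"yaw":0,"gripper":-1}]}}

```text
time_s: 14.05
tcp_pos: [0.5356, 0.0897, 0.1158]
tcp_rot: [0.065, -3.141, 0.0]
wrist_force: [0.3, 0.7, -1.1]
finger_gap: -0.0001
grasp_force: 0.0
```

```bash
python3 look.py
```

```text
14.05 [0.5356 0.0897 0.1158] [ 0.065 -3.141  0.   ] [ 0.3  0.7 -1.1]
side orange 112 [ 0.588 -0.082  0.031] y -0.115 -0.056 z 0.024 0.035
  tray z@y 0.075 0.6044  tray z@y 0.05 0.6228  tray z@y 0.02 0.0673  tray z@y 0.0 None
scene orange 301 [ 0.535 -0.064  0.038] y -0.093 -0.035 z 0.027 0.049
scene orange 287 [ 0.593 -0.097  0.031] y -0.126 -0.065 z 0.027 0.034
  tray z@y 0.075 0.1001  tray z@y 0.05 0.093  tray z@y 0.02 0.5047  tray z@y 0.0 0.0608
```

Emit:
{"method": "carry_out", "body": {"moves": [{"dx":0,"dy":0,"dz":-1,"yaw":0,"gripper":-1},{"dx":0,"dy":0,"dz":-1,"yaw":0,"gripper":-1},{"dx":0,"dy":0,"dz":-1,"yaw":0,"gripper":-1},{"dx":-0.99,"dy":0.28,"dz":0,"yaw":0,"gripper":0.1},{"dx":-0.99,"dy":0.28,"dz":0,"yaw":0,"gripper":0.1},{"dx":-0.99,"dy":0.28,"dz":0,"yaw":0,"gripper":0.1},{"dx":-0.99,"dy":0.28,"dz":0,"yaw":0,"gripper":0.1},{"dx":-0.99,"dy":0.28,"dz":0,"yaw":0,"gripper":0.1},{"dx":0,"dy":0,"dz":0,"yaw":0,"gripper":0.1},{"dx":0,"dy":0,"dz":0,"yaw":0,"gripper":0.1}]}}

```text
time_s: 15.15
tcp_pos: [0.6575, 0.1298, 0.19]
tcp_rot: [0.065, -3.14, 0.0]
wrist_force: [-0.6, -0.1, 0.2]
finger_gap: 0.0469
grasp_force: 0.0
```

```bash
python3 look.py b; python3 - <<'E'
from meas import *
im,d=bot.capture("wrist"); blobs("wrist",im,d)
E
```

```text
15.15 [0.6575 0.1298 0.19  ] [ 0.065 -3.14   0.   ] [-0.6 -0.1  0.2]
  tray z@y 0.075 0.6919  tray z@y 0.05 0.0997  tray z@y 0.02 0.1002  tray z@y 0.0 0.0999
scene orange 240 [ 0.531 -0.067  0.031] y -0.096 -0.034 z 0.027 0.035
scene orange 282 [ 0.593 -0.097  0.031] y -0.126 -0.064 z 0.026 0.036
  tray z@y 0.075 0.0991  tray z@y 0.05 0.0982  tray z@y 0.02 0.0988  tray z@y 0.0 0.0986
wrist orange 1301 [26. 29.] top mean [ 0.5302 -0.075   0.0333] zt 0.034 rect [531. -72.] [41. 34.] 19.5
wrist orange 2215 [22. 95.] top mean [ 0.5882 -0.0852  0.0332] zt 0.034 rect [589. -90.] [41. 59.] 16.2
wrist red 733 [251. 210.] top mean [0.6544 0.129  0.1415] zt 0.143 rect [655. 129.] [15. 15.] 3.2
wrist teal 647 [ 53. 164.] top mean [ 0.6417 -0.0361  0.0747] zt 0.076 rect [642. -38.] [ 5. 96.] 1.2
wrist brass 689 [129. 184.] top mean [0.6525 0.0319 0.0972] zt 0.099 rect [654.  31.] [32. 14.] 1.3
wrist yellow 1093 [459.   9.] top mean [0.4972 0.312  0.0286] zt 0.03 rect [498. 315.] [18. 43.] 5.7
wrist yellow 494 [121. 190.] top mean [0.6547 0.0309 0.0983] zt 0.099 rect [655.  31.] [27. 13.] 1.0
wrist green 3033 [429. 112.] top mean [0.5895 0.2944 0.0289] zt 0.03 rect [590. 296.] [42. 60.] 12.7
```

View pics/scene_b.png

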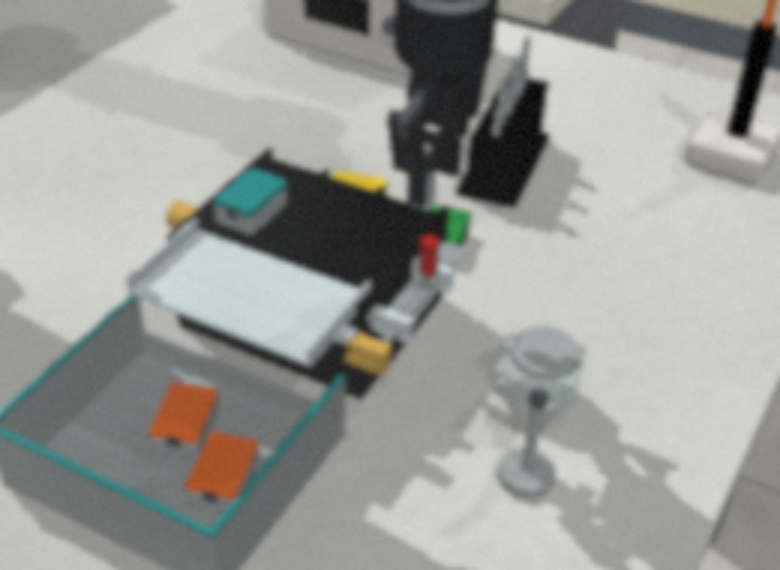

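Both cassettes lie in the basket, at (185,412) and (223,465). The tray is level, and the teal one has not moved at (250,195). I'll grip the knob again.

Emit:
{"method": "carry_out", "body": {"moves": [{"dx":0.04,"dy":0,"dz":1,"yaw":0,"gripper":0.1},{"dx":0,"dy":0,"dz":1,"yaw":0,"gripper":0.1},{"dx":0,"dy":0,"dz":0.9,"yaw":0,"gripper":0.1},{"dx":0,"dy":0,"dz":0,"yaw":0,"gripper":0.1},{"dx":0,"dy":0,"dz":0,"yaw":0,"gripper":-1},{"dx":0,"dy":0,"dz":0,"yaw":0,"gripper":-1},{"dx":0,"dy":0,"dz":0,"yaw":0,"gripper":-1},{"dx":0,"dy":0,"dz":0,"yaw":0,"gripper":-1},{"dx":0,"dy":0,"dz":0,"yaw":0,"gripper":-1},{"dx":0,"dy":0,"dz":0,"yaw":0,"gripper":-1}]}}

```text
time_s: 16.3
tcp_pos: [0.6577, 0.129, 0.1202]
tcp_rot: [-0.064, 3.138, -0.001]
wrist_force: [-0.7, -3.8, 6.4]
finger_gap: 0.0151
grasp_force: 29.6
```

Emit:
{"method": "carry_out", "body": {"moves": [{"dx":0,"dy":-0.2,"dz":0,"yaw":0,"gripper":-1},{"dx":0,"dy":-0.2,"dz":0,"yaw":0,"gripper":-1},{"dx":0,"dy":-0.2,"dz":0,"yaw":0,"gripper":-1},{"dx":0,"dy":-0.2,"dz":0,"yaw":0,"gripper":-1},{"dx":0,"dy":-0.2,"dz":0,"yaw":0,"gripper":-1},{"dx":0,"dy":-0.2,"dz":0,"yaw":0,"gripper":-1},{"dx":0,"dy":-0.2,"dz":0,"yaw":0,"gripper":-1},{"dx":0,"dy":0,"dz":0,"yaw":0,"gripper":-1},{"dx":0,"dy":0,"dz":0,"yaw":0,"gripper":-1},{"dx":0,"dy":0,"dz":0,"yaw":0,"gripper":-1}]}}

```text
time_s: 17.3
tcp_pos: [0.6587, 0.0949, 0.1202]
tcp_rot: [-0.065, 3.139, 0.001]
wrist_force: [-2.3, -0.9, 6.8]
finger_gap: 0.0151
grasp_force: 29.7
```

Emit:
{"method": "carry_out", "body": {"moves": [{"dx":0,"dy":-0.1,"dz":0,"yaw":0,"gripper":-1},{"dx":0,"dy":-0.05,"dz":0,"yaw":0,"gripper":-1},{"dx":0,"dy":0,"dz":0,"yaw":0,"gripper":-1},{"dx":0,"dy":0,"dz":0,"yaw":0,"gripper":-1},{"dx":0,"dy":0,"dz":0,"yaw":0,"gripper":-1},{"dx":0,"dy":0,"dz":0,"yaw":0,"gripper":-1},{"dx":0,"dy":0,"dz":0,"yaw":0,"gripper":-1},{"dx":0,"dy":0,"dz":0,"yaw":0,"gripper":-1},{"dx":0,"dy":0,"dz":0,"yaw":0,"gripper":-1},{"dx":0,"dy":0,"dz":0,"yaw":0,"gripper":-1}]}}

```text
time_s: 18.3
tcp_pos: [0.6588, 0.0928, 0.1202]
tcp_rot: [-0.067, 3.139, 0.004]
wrist_force: [-2.2, 1.9, 6.8]
finger_gap: 0.0147
grasp_force: 29.7
```

Emit:
{"method": "carry_out", "body": {"moves": [{"dx":0,"dy":0,"dz":0,"yaw":0,"gripper":0.1},{"dx":0,"dy":0,"dz":0,"yaw":0,"gripper":0.1},{"dx":0,"dy":0,"dz":0,"yaw":0,"gripper":0.1},{"dx":0,"dy":0,"dz":-0.6,"yaw":0,"gripper":0.1},{"dx":0,"dy":0,"dz":-1,"yaw":0,"gripper":0.1},{"dx":0,"dy":0,"dz":-1,"yaw":0,"gripper":0.1},{"dx":0,"dy":0,"dz":0,"yaw":0,"gripper":0.1},{"dx":0,"dy":0,"dz":0,"yaw":0,"gripper":0.1},{"dx":0,"dy":0,"dz":0,"yaw":0,"gripper":0.1},{"dx":0,"dy":0,"dz":0,"yaw":0,"gripper":0.1}]}}

```text
time_s: 19.3
tcp_pos: [0.6578, 0.0907, 0.182]
tcp_rot: [0.065, -3.139, 0.001]
wrist_force: [-0.3, 0.2, 0.4]
finger_gap: 0.0473
grasp_force: 0.0
```

```bash
python3 look.py; python3 - <<'E'
from meas import *
im,d=bot.capture("wrist"); blobs("wrist",im,d)
cv2.imwrite("pics/w5.png",cv2.resize(im[:,:,::-1],(640,480)))
E
```

```text
19.3 [0.6578 0.0907 0.182 ] [ 6.500e-02 -3.139e+00  1.000e-03] [-0.3  0.2  0.4]
  tray z@y 0.075 0.6592  tray z@y 0.05 0.6822  tray z@y 0.02 0.0998  tray z@y 0.0 0.0998
scene orange 240 [ 0.531 -0.067  0.031] y -0.096 -0.035 z 0.024 0.034
scene orange 288 [ 0.593 -0.097  0.031] y -0.126 -0.065 z 0.027 0.035
  tray z@y 0.075 0.0985  tray z@y 0.05 0.099  tray z@y 0.02 0.099  tray z@y 0.0 0.0987
wrist orange 2007 [66. 25.] top mean [ 0.5303 -0.0704  0.0332] zt 0.034 rect [529. -69.] [42. 41.] 17.9
wrist orange 3036 [52. 95.] top mean [ 0.5885 -0.0886  0.0331] zt 0.034 rect [589. -91.] [41. 60.] 16.3
wrist red 803 [254. 215.] top mean [0.6554 0.093  0.1414] zt 0.143 rect [656.  93.] [15. 15.] 78.8
wrist teal 1000 [ 73. 166.] top mean [ 0.6424 -0.053   0.0746] zt 0.076 rect [643. -53.] [  5. 129.] 1.6
wrist teal 511 [ 12. 269.] top mean [ 0.779  -0.1696  0.0249] zt 0.027 rect [ 779. -176.] [23. 22.] 79.5
wrist brass 677 [171. 190.] top mean [0.6541 0.0307 0.0979] zt 0.099 rect [655.  31.] [31. 14.] 2.0
wrist yellow 867 [493.  12.] top mean [0.4979 0.3022 0.028 ] zt 0.03 rect [497. 304.] [21. 21.] 13.5
wrist yellow 579 [169. 194.] top mean [0.6551 0.0313 0.0982] zt 0.099 rect [655.  31.] [28. 13.] 2.0
wrist green 2898 [473. 115.] top mean [0.5896 0.2932 0.0296] zt 0.03 rect [593. 273.] [ 46. 109.] 6.9
```

View pics/w5.png

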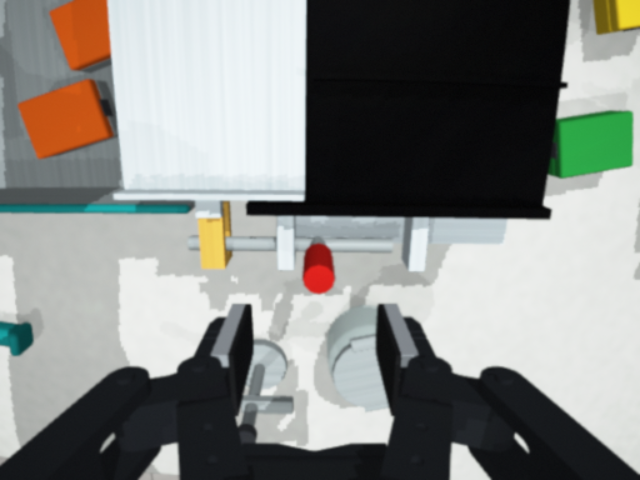

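The bolt tip at (192,243) stands out past the far face of the keeper. The knob is 62 mm from the keeper, against 64 mm at the start, so the bolt is home. I'm handing in.

```bash
python3 -c "
from workcell import bot
print(bot.job_done())"
```

```text
the job is handed in; nothing more can be done
None
```

The job is handed in (no verdict was returned): both used cassettes were tipped one at a time into the basket, the tray is level, the bolt is home in the keeper, and the clean cassette was left untouched.

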